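Load an assay cartridge through the dust flap of a benchtop reader

ROBOT

A 6-joint arm with a two-finger parallel gripper is mounted at the origin on the work surface. World frame = base frame: x ahead of the robot, y to its left, z up, the work surface at z = 0. Lengths are in m, angles in rad, forces in N, time in s.
With the tool pointing down it reaches from about 0.3 to 0.875 m from the base axis. Payload 6.4 kg.
Tool frame: the origin (TCP) lies midway between the tips of the shut fingers; the grasp point (between the pads) lies 19 mm behind it; z points along the fingers, y is the direction in which the jaws open and shut (so a half turn about z gives the same grasp; the last joint's range is limited). The gripper opens to 85 mm and grips with 20 to 120 N. Pads are 22 mm wide; open, the fingers measure 114 mm over their backs; the gripper's body (76 mm by 85 mm) begins 54 mm behind the grasp point. The pads swing forward as they close: fully open they stand 13 mm farther back than shut.
Start: joints at [-1.392, 0.181, 1.607, -0, 1.354, -0.206], TCP at [0.216, -0.533, 0.231] pointing down, gripper open.
Joint ranges: [-2.99, 2.99], [-0.89, 2.07], [0.3, 2.58], [-1.14, 4.28], [0, 2.63], [-3.12, 3.12]. Speed limits (rad/s): [2.57, 2.57, 3.01, 3.14, 3.14, 3.14].

INTERFACE

Orientations are given as a unit quaternion [w, x, y, z].
In Python, from bench import ctrl, optics, ticket gives the robot as it stands. The module is installed in compiled form; this text tells all that it offers.
- The arm moves only by the tool step_arm, never from a script. Its argument "targets" is text: rows parted by semicolons, each of 6 numbers parted by spaces: the shift along the tool's x, y, z in mm, then the turn, a rotation vector about the tool's x, y, z in rad. In form: dx dy dz rx ry rz; .... A call has 1 to 8 rows; each row is the pose to reach, as a shift and turn from the pose commanded when the call began, along the tool's axes at that moment; what a row does not reach only later rows make up. A row lasts 1/8 s, in which the tool goes at most 62.5 mm and 10.7 degrees, less where a joint would pass 70% of its speed; a pose out of reach is approached as far as the arm can. A call with a gripper value outside its range is refused whole. "grip" is the opening in per cent of the stroke, from 0 (shut) to 100 (fully open), set as the call begins (left out, the last holds). The fingers move at their own pace and stop on an object; the grip force is fixed at half the most. Time passes only in rows, so rows that repeat a pose let the fingers close. It gives the time, the measured TCP pose, the force and the opening at its end, in the units of the state.
- ctrl.get_obs(): the state, without advancing time (a new reading comes with each control period).
- optics.camera(name): name is "scene" or "top"; returns a dict with "image" (384x512x3 uint8, red, green, blue), "mtx" (3x3 intrinsics, pixels), "xyz" and "orientation" of the camera in the world. Camera axes: x right, y up, looking along -z (the intrinsics and any distortion apply to the point x, -y, -z); pixel columns grow to the right and rows downward; lengths in m; the calibration is good to about 2 mm. A picture is of the moment at which its call begins. There is no depth.
- ticket.hand_in(): hands the job in, once; it reports no verdict.
The state is a dict: "time_s": time; "q": joint angles; "dq": joint speeds; "joint_efforts": joint torques, N m; "eef_pos": TCP position; "eef_rot": TCP orientation; "wrist_force": force on the tool from outside, world axes, zero at the start; "torque": the same for the moment, N m; "opening": opening from 0.0 (shut) to 1.0 (fully open).
Only numpy, scipy, OpenCV 4.12 (cv2) and the standard library are available. Lean on these libraries where they do the work, as an engineer would, in place of code of your own. Each camera call takes 0.05 s, during which the arm holds its last target.

TASK

Load the assay cartridge into the reader: set it on the reader's loading ledge with its nose towards the dust flap, then push it from behind through the flap until it has snapped past the catch and is fully home against the end stop, with the flap shut again behind its body. Push gently, never harder than about 15 N, keep the cartridge level, and leave the other things on the bench where they are.

Things in the scene. Friction and masses are not known exactly. Their poses are not given: they have to be found in the camera images.
- cartridge_center (a point): Centre of the body (half-way up) of the grey assay cartridge, 150 g, loose, flat on the bench. Body 80 long x 50 wide x 22 mm high, eight white caps on top, dark strip at the nose end. x axis to the nose (goes in first), z up. Pick it up by its 50 mm width. Nose corners are bevelled; each side has a catch notch 5 mm wide, 26 mm ahead of the centre.
- thumb_plate (a point): Centre of the rear face of the cartridge's thumb plate (36 mm wide, 28 high, 6 thick), 130 mm behind the body's centre, 14 mm above the underside; x axis to the nose: push here along x. A flat tongue, 22 mm wide and 6 mm high at floor level, joins it to the body's rear end. At home the plate and 27 to 51 mm of tongue stay outside.
- reader: White benchtop reader, fixed, 200 mm wide, 240 deep, 170 high, blank dark screen on the sloped front. Origin at bench level under the middle of the front panel; x points into the machine (insertion direction), z up. Panel upright to 80 mm above the bench, then slopes back 52 degrees from level to the top. Slot in the panel 68 mm wide, its floor 30 mm and its top 62 mm above the bench.
- ledge (a point): Middle of the top of the aluminium loading ledge in front of the slot, 30 mm above the bench; axes as the reader's. This point is 55 mm in front of the panel; the ledge reaches 55 mm either way along x and 50 mm either way along y. It runs on level inside as the bay floor. A cartridge set here, let go and pushed from behind centres itself in the dock's flared mouth.
- home_middle (a point): MIDDLE place of the cartridge's centre when home: 91 mm behind the panel, 41 mm above the bench. The dock inside (flared mouth, rails with 1.5 mm play a side, sprung catch rollers, seat switch, hard end stop) rides on the scan stage, held where the last run parked it: the true place is up to 12 mm deeper or shallower and 3 mm to either side. It cannot be seen and must be felt.
- flap (a joint): Black dust flap in the slot, 64 mm wide, hinged along its top edge 60 mm above the bench, 7 mm behind the panel; swings inwards, light spring (1 to 2 N at its edge). rad, 0 = shut, grows as it opens. Rides on the cartridge's body at about 1.3, drops shut once the body's rear end is over 34 mm behind the panel; a notch in it clears the tongue.
- flap_edge (a point): Middle of the flap's lower edge, above its notch: 42 mm above the bench when shut.
- seat_switch (a joint): Light switch plunger (under 1 N) pressed by the nose over the last 5 mm: travel in m, 0 = free, about 0.005 = home. Push felt: 3 to 5 N while the flap rides on the body, less once it has dropped; 5 to 10 N where the catch rollers are forced apart, 16 to 6 mm before home; less as they snap into the notches 3 mm before home and hold the cartridge; then a steep rise at the stop.
- tip_box: Bystander: navy pipette tip box with yellow tip rack, 90 x 120 x 58 mm; origin under its centre.
- tube_rack: Bystander: block rack of capped sample tubes, 80 x 110 mm, 79 mm high; origin under its centre.
- plate_stack: Bystander: stack of three white well plates, 86 x 128 x 43 mm; origin under its centre.
Mind the look-alikes: they are no part of the job. What is meant by the part that bears cartridge_center is not green, and is the larger of those in its own colour.

How it is judged:
On the way, in this order (a step that is already met when the one before it is completed fails the run):
1. the cartridge is down on the loading ledge in front of the flap, in line with the slot (x of cartridge_center in the frame of reader between -0.13 and -0.035 m and y of cartridge_center in the frame of reader between -0.03 and 0.03 m and z of cartridge_center in the frame of reader between 0.036 and 0.046 m and angle between the x axis of cartridge_center and the x axis of reader, either way round below 0.3 rad), for 0.1 s.
2. the cartridge has pushed the dust flap open (value of joint flap above 0.8 rad and x of cartridge_center in the frame of reader above -0.033 m), for 0.1 s.
At the end, for the whole second after the job is handed in: The cartridge is home in the dock: its nose holds the seat switch pressed by more than 3.5 mm (within about 1.5 mm of the end stop) and its centre is more than 75 mm behind the front panel; it lies flat (within 0.06 rad) and at rest, let go, and the dust flap is shut (under 0.1 rad) (value of joint seat_switch above 0.0035 m and x of cartridge_center in the frame of reader above 0.075 m and value of joint flap below 0.1 rad and angle between cartridge_center's own z axis and vertical below 0.06 rad and linear speed of cartridge below 0.01 m/s); the robot touches nothing.
It fails at once if the cartridge is forced: more than 30 N between it and the reader, all contacts added up (weight, flap, rails and catch make up to 12 N of this, the rest is push on the stop) (contact force between cartridge and reader above 30 N).
It fails at once if the robot itself bears on the reader with more than 25 N (contact force between any of the arm, the fingers and reader above 25 N).
It fails at once if the cartridge is tipped by more than 0.5 rad (angle between cartridge_center's own z axis and vertical above 0.5 rad).
It fails at once if a bystander is moved by more than 15 mm (distance of any of tip_box, tube_rack, plate_stack from where it was at the start of the episode above 0.015 m).
It also fails if it takes over 58 s, if anything falls off the work surface, if the arm or the gripper's body presses on something with over 40 N, if the wrist force passes 120 N, or if a joint passes its speed limit or range.

## Working session

There is one attempt and no reset: what is moved stays moved. The work goes in short steps, Python scripts to look and compute and a tool call to move; the robot and the scene stay as the last step left them, time stands still between calls to the robot, and variables do not carry over. Pictures are saved under pics/ and viewed, and the job is handed in when it is done.

Besides the shell and the picture viewer there is one more tool, called after "Request:" in YAML: its name, and indented under it one key for each argument. step_arm: Moves the arm, as the interface text tells. Its arguments: {"type":"object","properties":{"targets":{"type":"string"},"grip":{"type":"number"}},"required":["targets"]}

```bash
mkdir -p pics; python3 - <<'E'
from bench import ctrl, optics
import cv2
for n in("scene","top"):
    c=optics.camera(n); cv2.imwrite(f"pics/{n}0.png",c["image"][:,:,::-1]); print(n,c["mtx"].tolist(),c["xyz"],c["orientation"],[k for k in c])
print(ctrl.get_obs())
E
```

```text
scene [[402.9535357157191, 0.0, 261.45916704390925], [0.0, 402.9535357157191, 187.1424253463801], [0.0, 0.0, 1.0]] [0.94171889 0.5958336  0.74849886] [0.3078049  0.12768877 0.34324718 0.87814184] ['image', 'mtx', 'xyz', 'orientation']
top [[404.09578906529293, 0.0, 262.44416319634445], [0.0, 404.09578906529293, 195.06102425125565], [0.0, 0.0, 1.0]] [0.39159363 0.09912765 0.97854787] [ 0.70664731  0.04808642 -0.05271002 -0.70395947] ['image', 'mtx', 'xyz', 'orientation']
{'time_s': 0.1, 'q': array([-1.39233139e+00,  1.81490466e-01,  1.60789970e+00, -4.57242455e-06,
        1.35378557e+00, -2.06281766e-01]), 'dq': array([ 0.00027149, -0.00174198, -0.00309538, -0.00039114,  0.00029102,
        0.0028187 ]), 'joint_efforts': array([ 3.25671399e-04, -4.45876300e+01, -3.52236986e+01, -2.45658057e-04,
        4.19065604e-03,  9.70827898e-06]), 'eef_pos': array([ 0.21574727, -0.53246137,  0.23046492]), 'eef_rot': array([-7.91492968e-04,  9.81552840e-01,  1.91189425e-01,  8.77670848e-06]), 'wrist_force': array([ 0.24442964, -0.30330044, -0.93752551]), 'torque': array([0.03969242, 0.01365531, 0.00509829]), 'opening': 0.9983023126021197}
```

View pics/scene0.png

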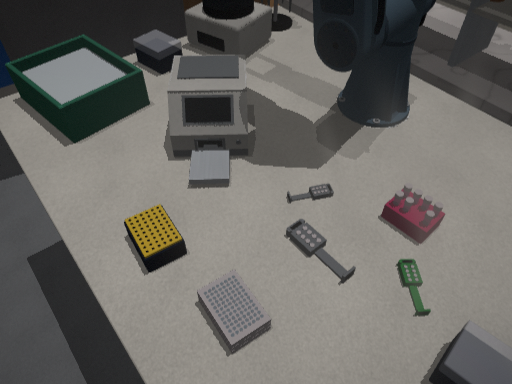

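View pics/top0.png

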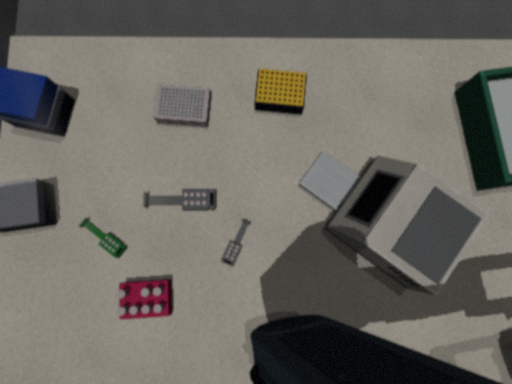

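Look-alikes in the top view: large grey cartridge with its body at (199,199), small grey one at (232,252), green one at (115,243). By the description (not green, larger of its colour) I want the one at (199,199). Next I'll check it in a close crop.

```bash
cat > h.py <<'E'
import numpy as np, cv2
from scipy.spatial.transform import Rotation as R
def rot(q): return R.from_quat([q[1],q[2],q[3],q[0]])
def ray(c,u,v):
    K=c["mtx"]; d=np.array([(u-K[0,2])/K[0,0],-(v-K[1,2])/K[1,1],-1.]); return rot(c["orientation"]).apply(d)
def plane(c,u,v,z):
    d=ray(c,u,v); o=np.array(c["xyz"]); return o+d*(z-o[2])/d[2]
def proj(c,p):
    K=c["mtx"]; x=rot(c["orientation"]).inv().apply(np.atleast_2d(p)-c["xyz"])
    return np.c_[K[0,2]+K[0,0]*x[:,0]/-x[:,2], K[1,2]-K[1,1]*x[:,1]/-x[:,2]]
def crop(im,x0,y0,w,h,s,fn):
    cv2.imwrite(fn,cv2.resize(im[y0:y0+h,x0:x0+w,::-1],None,fx=s,fy=s,interpolation=cv2.INTER_CUBIC))
E
python3 - <<'E'
from bench import optics
from h import *
c=optics.camera("top"); s=optics.camera("scene")
crop(c["image"],135,175,90,50,8,"pics/c1.png")
crop(c["image"],290,140,100,75,8,"pics/r1.png")
crop(s["image"],275,175,90,110,5,"pics/c2.png")
crop(s["image"],160,50,100,140,4,"pics/r2.png")
E
```

```text
(no output)
```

View pics/c1.png

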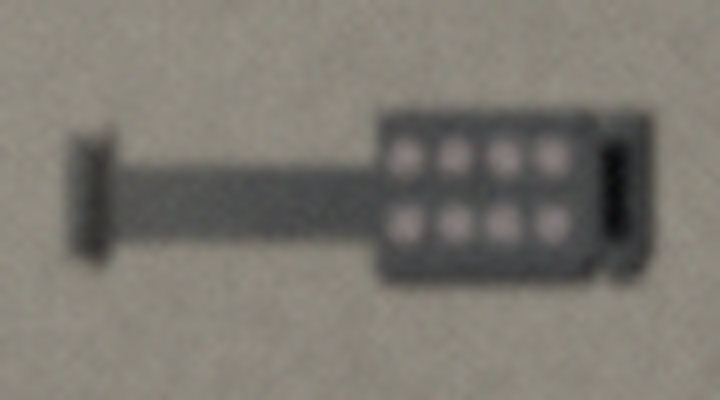

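View pics/r1.png

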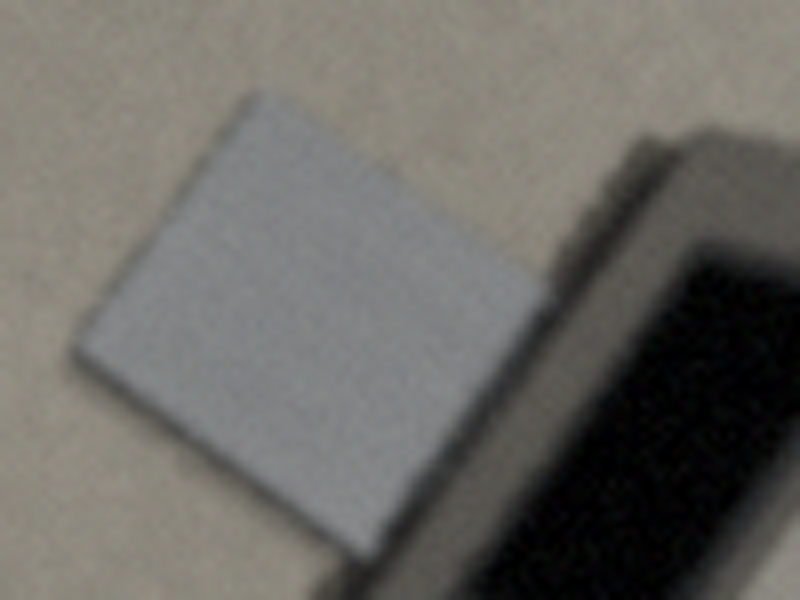

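View pics/r2.png

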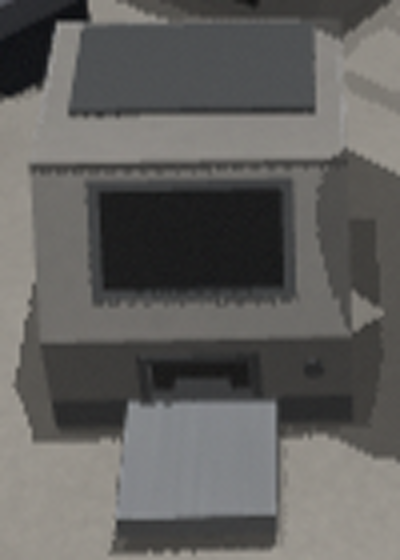

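View pics/c2.png

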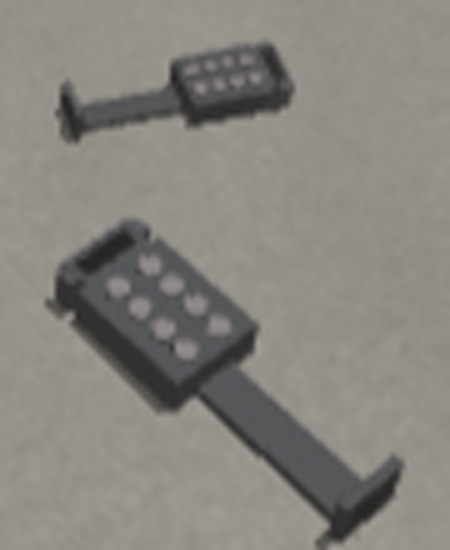

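The crop shows the large grey cartridge: nose (dark strip) to the right, thumb plate on the left at crop (90,200). The ledge's outer corners are at crop (260,90) and (78,348), its panel corners at (548,300) and (370,558).

```bash
python3 - <<'E'
from bench import optics
from h import *
np.set_printoptions(precision=4,suppress=True)
c=optics.camera("top"); s=optics.camera("scene")
f=lambda U,V,x0,y0,z,k=8,cc=c: plane(cc,(U+.5)/k-.5+x0,(V+.5)/k-.5+y0,z)
B=np.array([f(380,112,135,175,.022),f(652,112,135,175,.022),f(651,282,135,175,.022),f(380,282,135,175,.022)])
print("body",B,B.mean(0),np.linalg.norm(B-np.roll(B,-1,0),axis=1))
T=f(92,200,135,175,.028);print("plate",T)
d=B[1]+B[2]-B[0]-B[3];print("yaw",np.arctan2(d[1],d[0]))
d=B.mean(0)-T;print("yaw2",np.arctan2(d[1],d[0]),np.linalg.norm(d[:2]))
L=np.array([f(*p,290,140,.03) for p in[(260,90),(548,300),(370,558),(78,348)]])
print("ledge",L,L.mean(0),np.linalg.norm(L-np.roll(L,-1,0),axis=1))
d=L[1]+L[2]-L[0]-L[3];print("ryaw",np.arctan2(d[1],d[0]))
d=L[0]-L[3];print("ryaw2",np.arctan2(d[1],d[0])-np.pi/2)
# scene cross-check
g=lambda U,V,x0,y0,z,k: f(U,V,x0,y0,z,k,s)
L2=np.array([g(*p,160,50,.03,4) for p in[(128,402),(278,402),(276,517),(117,520)]])
print("ledge scene",L2,L2.mean(0))
B2=np.array([g(*p,275,175,.022,5) for p in[(256,328),(178,388),(57,270),(135,222)]]);print("body scene",B2,B2.mean(0))
for n in [(256,75),(253,90)]:pass
E
```

```text
body [[0.5439 0.2856 0.022 ]
 [0.5443 0.2042 0.022 ]
 [0.4931 0.2035 0.022 ]
 [0.4928 0.2839 0.022 ]] [0.5185 0.2443 0.022 ] [0.0813 0.0512 0.0804 0.0511]
plate [0.5162 0.3687 0.028 ]
yaw -1.5665640864287191
yaw2 -1.5521637833560493 0.12439494881927812
ledge [[ 0.6363 -0.0503  0.03  ]
 [ 0.5723 -0.1353  0.03  ]
 [ 0.4946 -0.0803  0.03  ]
 [ 0.5571  0.0054  0.03  ]] [ 0.5651 -0.0651  0.03  ] [0.1064 0.0952 0.1061 0.0968]
ryaw -2.2086324005179
ryaw2 -2.1836273334293557
ledge scene [[ 0.5753 -0.1382  0.03  ]
 [ 0.4971 -0.0768  0.03  ]
 [ 0.5604  0.0089  0.03  ]
 [ 0.639  -0.0497  0.03  ]] [ 0.568 -0.064  0.03 ]
body scene [[0.4983 0.2871 0.022 ]
 [0.547  0.2885 0.022 ]
 [0.546  0.2087 0.022 ]
 [0.4997 0.2103 0.022 ]] [0.5227 0.2487 0.022 ]
```

```bash
python3 - <<'E'
from bench import optics
from h import *
np.set_printoptions(precision=4,suppress=True)
X0,Y0=0.44,0.06;k=2500  # bird: u=(x-X0)*k, v=(Y0-y)*k
for n in("top","scene"):
    c=optics.camera(n)
    W=np.array([[.44,.06],[.70,.06],[.70,-.2],[.44,-.2]])
    src=proj(c,np.c_[W,[.03]*4]).astype(np.float32)
    dst=np.c_[(W[:,0]-X0)*k,(Y0-W[:,1])*k].astype(np.float32)
    b=cv2.warpPerspective(c["image"],cv2.getPerspectiveTransform(src,dst),(650,650))
    f=b.astype(float); m=((f[...,2]-f[...,0]>2)&(f[...,1]>95)).astype(np.uint8)
    m=cv2.morphologyEx(m,cv2.MORPH_OPEN,np.ones((9,9)));m=cv2.morphologyEx(m,cv2.MORPH_CLOSE,np.ones((15,15)))
    cs=max(cv2.findContours(m,0,1)[0],key=cv2.contourArea)
    r=cv2.minAreaRect(cs);print(n,X0+r[0][0]/k,Y0-r[0][1]/k,np.array(r[1])/k,r[2],-np.deg2rad(r[2]))
    M=cv2.moments(cs);print(X0+M['m10']/M['m00']/k,Y0-M['m01']/M['m00']/k)
    cv2.polylines(b,[cv2.boxPoints(r).astype(int)],1,(255,0,0)); cv2.imwrite(f"pics/b_{n}.png",b[:,:,::-1])
E
```

```text
top 0.5645359252929687 -0.06543242187500001 [0.0961 0.1029] 36.60707473754883 -0.6389139836938661
0.5672875703682652 -0.06654093110195339
scene 0.5677213745117188 -0.065631396484375 [0.0989 0.1103] 35.753883361816406 -0.6240229850377154
0.5680090879694502 -0.06515546864173197
```

View pics/b_top.png

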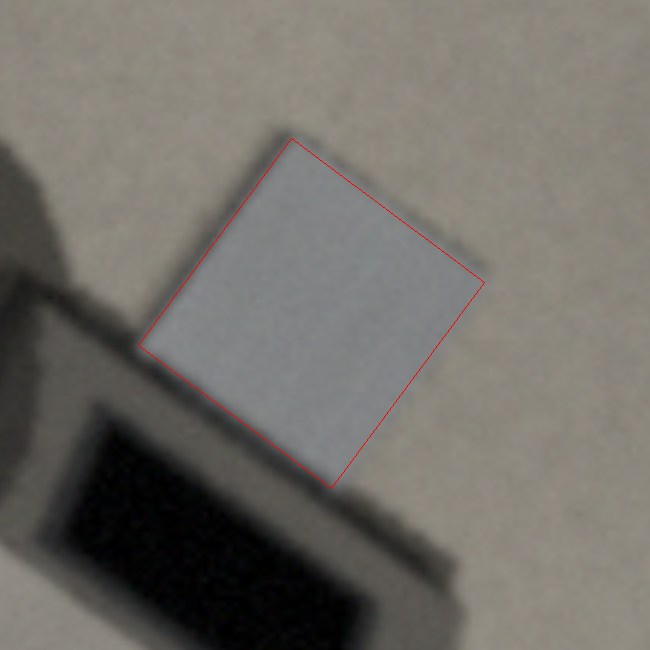

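View pics/b_scene.png

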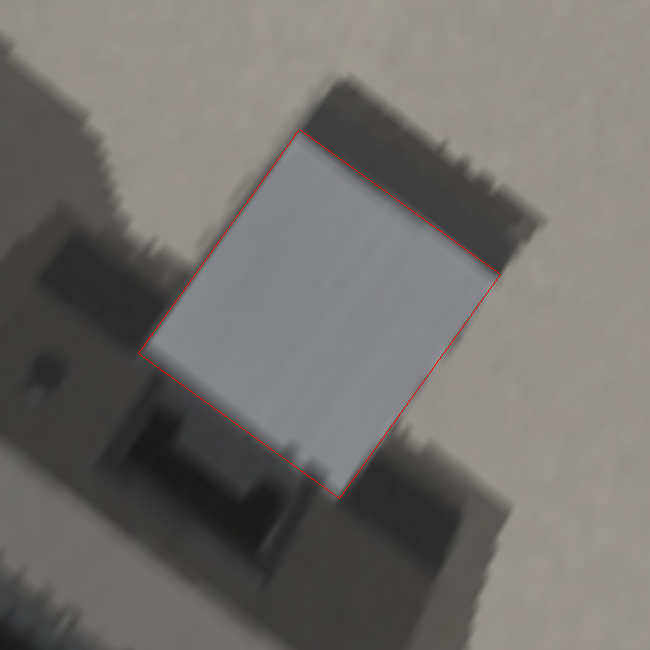

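```bash
cat >> h.py <<'E'
def goal(obs,p,yaw):
    r0=rot(obs["eef_rot"]); rg=R.from_matrix(np.array([[np.cos(yaw),np.sin(yaw),0],[np.sin(yaw),-np.cos(yaw),0],[0,0,-1.]]))
    d=r0.inv().apply(np.array(p)-obs["eef_pos"])*1000; w=(r0.inv()*rg).as_rotvec()
    return np.round(d,1),np.round(w,4)
RY=-2.20; LED=np.array([.5665,-.0653]); XR=np.array([np.cos(RY),np.sin(RY)]); YR=np.array([-XR[1],XR[0]])
def toR(p): d=np.array(p)[:2]-LED; return np.array([d@XR-.055,d@YR])
def frR(x,y): return LED+XR*(x+.055)+YR*y
E
cat > st.py <<'E'
import sys
from bench import ctrl
from h import *
np.set_printoptions(precision=4,suppress=True)
o=ctrl.get_obs(); print(o["time_s"],"pos",o["eef_pos"],"F",o["wrist_force"],"op",o["opening"],"q",o["q"])
r=rot(o["eef_rot"]).as_matrix(); print("toolx yaw",np.arctan2(r[1,0],r[0,0]),"zz",r[:,2], "reader xy",toR(o["eef_pos"]),"Fpush",-o["wrist_force"][:2]@XR)
if len(sys.argv)>4: print("goal",*goal(o,[float(a) for a in sys.argv[1:4]],float(sys.argv[4])))
E
python3 st.py .5204 .2565 .15 1.58
```

```text
0.4 pos [ 0.2159 -0.5329  0.2312] F [0.1768 0.7103 0.1725] op 1.001990574597427 q [-1.3923  0.1809  1.6071  0.      1.3538 -0.2063]
toolx yaw 0.38483115617412245 zz [-0.      0.0002 -1.    ] reader xy [ 0.5294 -0.0083] Fpush 0.6782988120597021
goal [ 578.6 -617.3   81.3] [-0.0001 -0.0001 -1.1952]
```

Request:
step_arm:
  targets: "579 -617 -40 0 0 -1.195;579 -617 -40 0 0 -1.195;579 -617 -40 0 0 -1.195;579 -617 -40 0 0 -1.195;579 -617 -40 0 0 -1.195;579 -617 -40 0 0 -1.195;579 -617 -40 0 0 -1.195;579 -617 -40 0 0 -1.195"
  grip: 100

```text
time_s: 1.4
eef_pos: [0.3964, -0.0653, 0.2555]
eef_rot: [0.001, 0.704, 0.71, 0.0]
wrist_force: [0.9, -1.2, -0.3]
opening: 0.997
```

```bash
python3 st.py .5204 .2565 .10 1.58
```

```text
1.4 pos [ 0.3964 -0.0653  0.2555] F [ 0.9308 -1.2172 -0.2865] op 0.9970024103192747 q [-0.4608 -0.2586  1.9818  0.      1.4166 -0.4702]
toolx yaw 1.5801514416337517 zz [ 0.0016 -0.0008 -1.    ] reader xy [ 0.0451 -0.1375] Fpush -0.4363071404810026
goal [320.7 126.7 155.5] [0.0016 0.0008 0.0002]
```

Request:
step_arm:
  targets: "320 127 155 0 0 0;320 127 155 0 0 0;320 127 155 0 0 0;320 127 155 0 0 0;320 127 155 0 0 0;320 127 155 0 0 0;320 127 155 0 0 0;320 127 155 0 0 0"

```text
time_s: 2.4
eef_pos: [0.5197, 0.254, 0.0996]
eef_rot: [-0.0, 0.704, 0.711, -0.001]
wrist_force: [1.1, 0.6, -0.6]
opening: 0.999
```

```bash
python3 st.py .5204 .2565 .0 1.58; python3 - <<'E'
from bench import optics
from h import *
s=optics.camera("scene");crop(s["image"],255,150,130,140,5,"pics/g1.png")
E
```

```text
2.4 pos [0.5197 0.254  0.0996] F [ 1.1317  0.5593 -0.6028] op 0.9992834002482384 q [ 0.2497  0.3394  1.6988 -0.0003  1.1044  0.2399]
toolx yaw 1.5807774232016645 zz [-0.0009 -0.0005 -1.    ] reader xy [-0.2856 -0.2258] Fpush 1.1182479213891923
goal [ 2.5  0.8 99.6] [-0.0009  0.0005  0.0008]
```

View pics/g1.png

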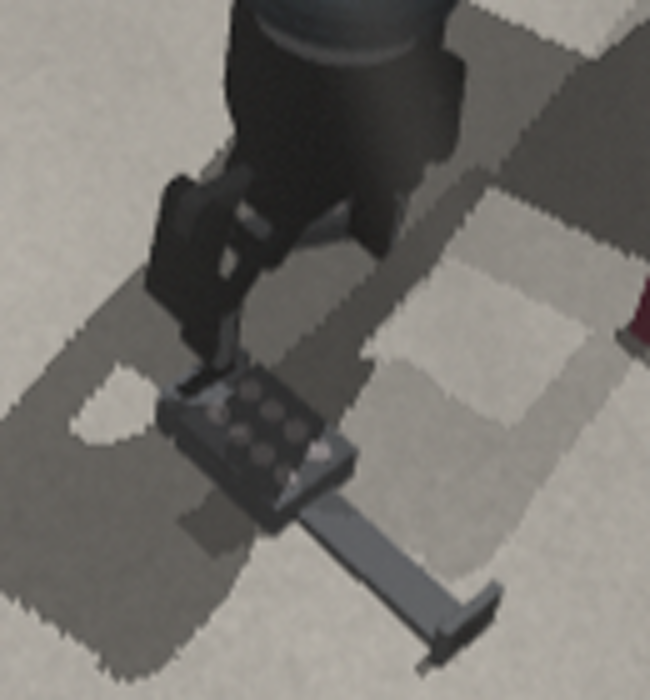

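Request:
step_arm:
  targets: "2 1 60 0 0 0;2 1 90 0 0 0;2 1 98 0 0 0;2 1 98 0 0 0"

```text
time_s: 2.95
eef_pos: [0.522, 0.2554, 0.0032]
eef_rot: [0.0, 0.704, 0.71, 0.001]
wrist_force: [0.4, 0.3, 0.0]
opening: 0.998
```

Request:
step_arm:
  targets: "0 0 0 0 0 0;0 0 0 0 0 0;0 0 0 0 0 0;0 0 0 0 0 0;0 0 0 0 0 0;0 0 0 0 0 0"
  grip: 0

```text
time_s: 3.7
eef_pos: [0.5224, 0.2564, 0.0038]
eef_rot: [0.001, 0.704, 0.71, 0.001]
wrist_force: [-1.9, -1.6, 7.8]
opening: 0.567
```

```bash
python3 st.py; python3 - <<'E'
from bench import optics
from h import *
s=optics.camera("scene");crop(s["image"],255,150,130,140,5,"pics/g2.png")
E
```

```text
3.7 pos [0.5224 0.2564 0.0038] F [-1.8526 -1.5777  7.7957] op 0.5674347282214863 q [ 0.2525  0.4945  1.718  -0.0002  0.9263  0.2434]
toolx yaw 1.5800113948593075 zz [ 0.0028  0.0005 -1.    ] reader xy [-0.2891 -0.225 ] Fpush -2.3658315911926984
```

View pics/g2.png

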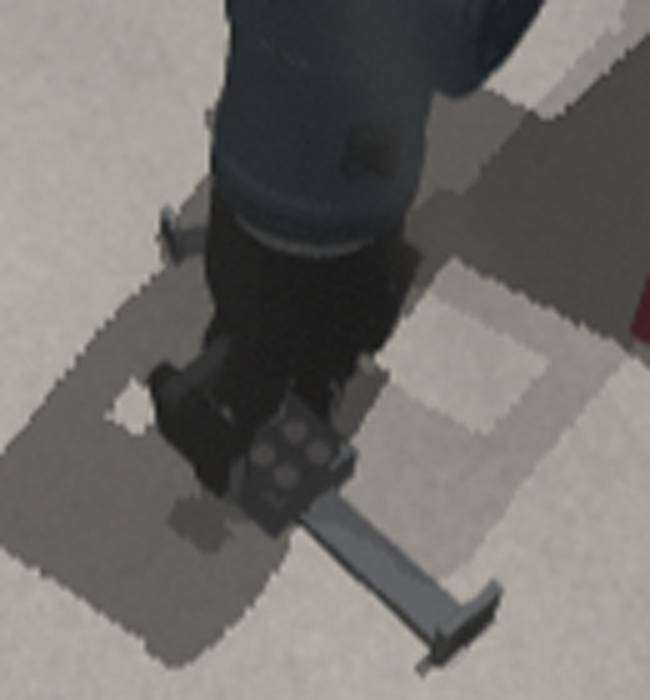

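Request:
step_arm:
  targets: "0 0 -15 0 0 0;0 0 -50 0 0 0;0 0 -100 0 0 0;0 0 -120 0 0 0;0 0 -120 0 0 0"

```text
time_s: 4.38
eef_pos: [0.5225, 0.2565, 0.1248]
eef_rot: [0.001, 0.704, 0.71, 0.002]
wrist_force: [0.3, 0.0, -1.4]
opening: 0.568
```

```bash
python3 - <<'E'
from h import *
print(frR(-.072,0))
E
python3 st.py $(python3 -c "
from h import *
p=frR(-.072,0);print(p[0],p[1])") .12 .9416
```

```text
[ 0.57650452 -0.05155556]
4.375 pos [0.5225 0.2565 0.1248] F [ 0.252   0.0321 -1.4169] op 0.5678086263642902 q [0.2526 0.3086 1.6808 0.     1.1472 0.2434]
toolx yaw 1.5800063839466418 zz [ 0.0049  0.0013 -1.    ] reader xy [-0.2893 -0.225 ] Fpush 0.17431973822094513
goal [-308.6   51.2    4.6] [ 0.0043 -0.0028  0.6384]
```

Request:
step_arm:
  targets: "-308 51 0 0 0 0.638;-308 51 0 0 0 0.638;-308 51 0 0 0 0.638;-308 51 0 0 0 0.638;-308 51 0 0 0 0.638;-308 51 0 0 0 0.638;-308 51 0 0 0 0.638;-308 51 0 0 0 0.638"

```text
time_s: 5.38
eef_pos: [0.574, -0.0498, 0.1212]
eef_rot: [-0.001, 0.891, 0.454, -0.001]
wrist_force: [-0.1, 0.4, -0.8]
opening: 0.572
```

```bash
python3 st.py .5765 -.0516 .034 .9416; python3 - <<'E'
from bench import optics
from h import *
s=optics.camera("scene");crop(s["image"],140,90,130,140,5,"pics/g3.png")
s=optics.camera("top");crop(s["image"],270,120,130,100,6,"pics/g3t.png")
E
```

```text
5.375 pos [ 0.574  -0.0498  0.1212] F [-0.1431  0.415  -0.8023] op 0.5720699436356929 q [-0.2927  0.3057  1.6929  0.0003  1.1447  0.3344]
toolx yaw 0.9435880656823984 zz [-0.0015  0.0007 -1.    ] reader xy [-0.0719 -0.003 ] Fpush 0.2513014319574475
goal [ 0.   3.2 87.2] [-0.0017  0.0003  0.002 ]
```

View pics/g3.png

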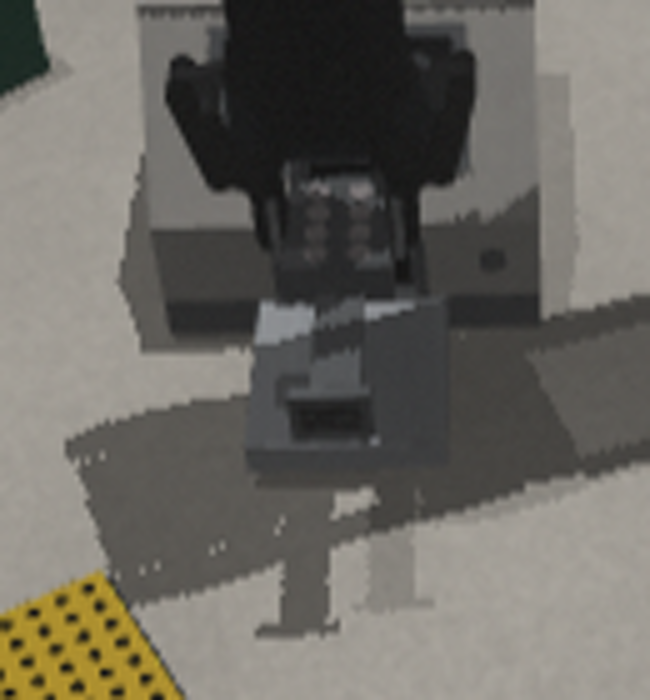

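View pics/g3t.png

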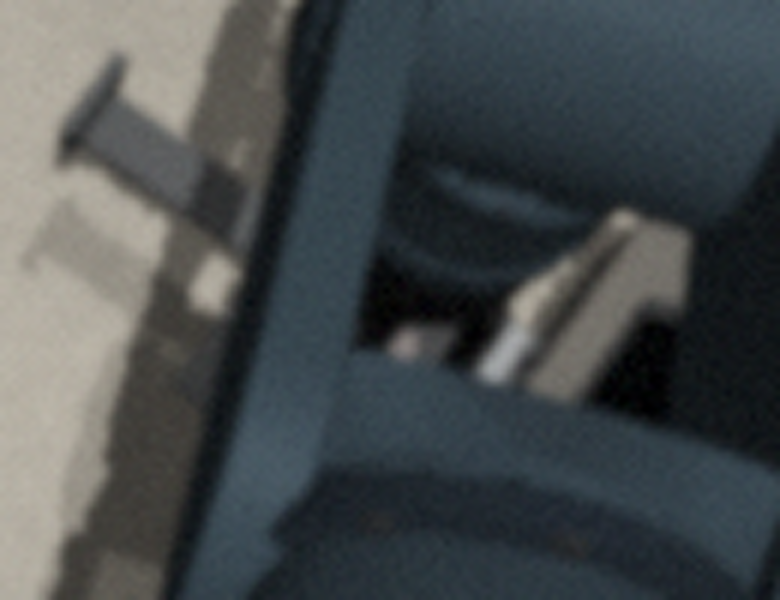

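Request:
step_arm:
  targets: "0 3 50 0 0 0;0 3 72 0 0 0;0 3 80 0 0 0;0 3 82 0 0 0;0 3 84 0 0 0;0 3 84 0 0 0"

```text
time_s: 6.22
eef_pos: [0.5779, -0.0534, 0.0388]
eef_rot: [0.001, 0.891, 0.454, 0.001]
wrist_force: [-0.1, 0.2, -1.5]
opening: 0.572
```

```bash
python3 st.py .5765 -.0516 .034 .9416; python3 - <<'E'
from bench import optics
from h import *
np.set_printoptions(precision=4,suppress=True)
s=optics.camera("scene");crop(s["image"],140,90,130,140,5,"pics/g4.png")
s=optics.camera("top");crop(s["image"],270,120,130,100,6,"pics/g4t.png")
E
```

```text
6.225 pos [ 0.5779 -0.0534  0.0388] F [-0.0888  0.1615 -1.497 ] op 0.5715263809831863 q [-0.2965  0.4336  1.7168  0.      0.9896  0.3324]
toolx yaw 0.9418476044564981 zz [ 0.0015 -0.0004 -1.    ] reader xy [-0.0713  0.0022] Fpush 0.07831701769288214
goal [ 0.6 -2.2  4.8] [ 0.0015 -0.0006  0.0002]
```

View pics/g4.png

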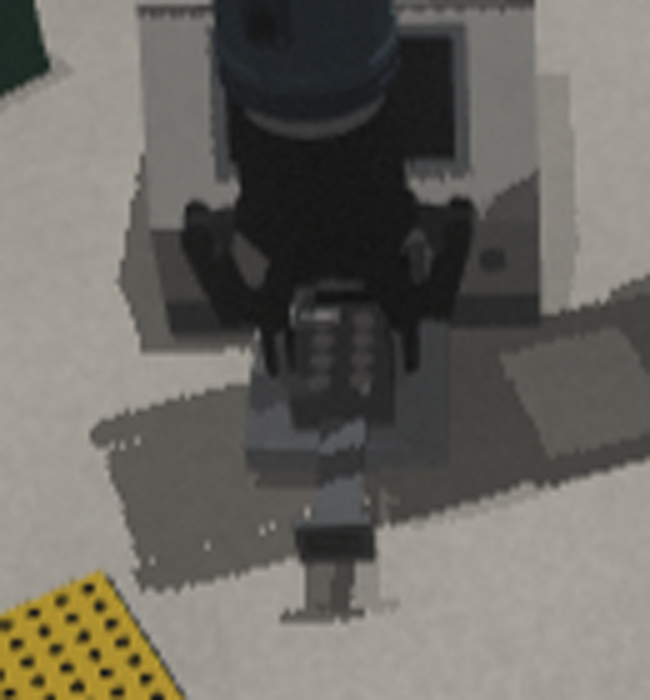

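View pics/g4t.png

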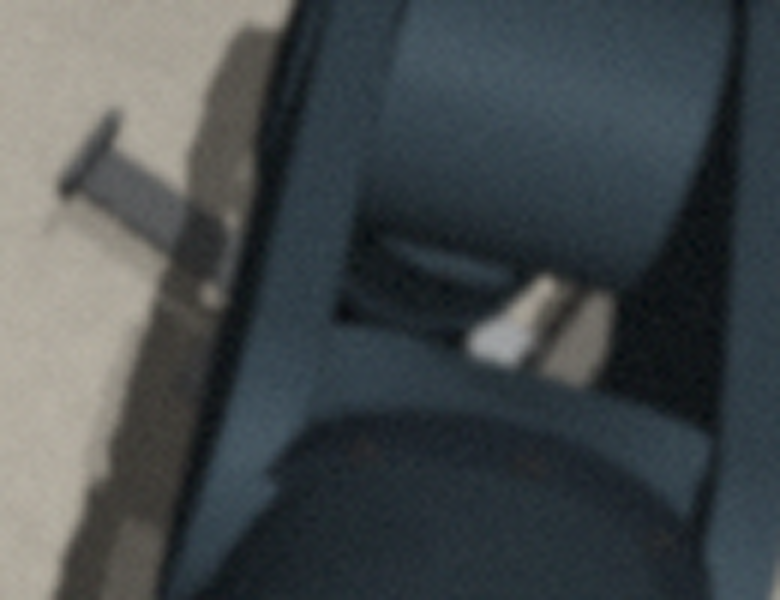

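Request:
step_arm:
  targets: "0 -2 2 0 0 0;0 -2 3 0 0 0;0 -2 4 0 0 0;0 -2 4 0 0 0"

```text
time_s: 6.82
eef_pos: [0.5756, -0.0521, 0.0339]
eef_rot: [-0.0, 0.891, 0.454, -0.0]
wrist_force: [0.9, 0.1, -1.4]
opening: 0.573
```

Request:
step_arm:
  targets: "0 0 0.5 0 0 0;0 0 1 0 0 0;0 0 1 0 0 0"

```text
time_s: 7.2
eef_pos: [0.5756, -0.0521, 0.0338]
eef_rot: [0.0, 0.891, 0.454, -0.0]
wrist_force: [-4.5, 1.1, 7.3]
opening: 0.571
```

Request:
step_arm:
  targets: "0 0 0 0 0 0;0 0 0 0 0 0;0 0 0 0 0 0;0 0 -5 0 0 0;0 0 -40 0 0 0;0 0 -90 0 0 0;0 0 -90 0 0 0"
  grip: 100

```text
time_s: 8.07
eef_pos: [0.579, -0.053, 0.128]
eef_rot: [0.003, 0.891, 0.454, 0.003]
wrist_force: [0.8, 0.3, -0.5]
opening: 0.997
```

```bash
python3 st.py $(python3 -c "
from h import *
p=frR(-.23,0);print(p[0],p[1])") .13 .9416
```

```text
8.075 pos [ 0.579 -0.053  0.128] F [ 0.8172  0.2555 -0.4965] op 0.9970211758093873 q [-0.2954  0.3003  1.684   0.0001  1.1479  0.3335]
toolx yaw 0.941946621167335 zz [ 0.009  -0.0027 -1.    ] reader xy [-0.0723  0.0029] Fpush 0.6875113865142137
goal [157.7  -2.8  -1.5] [ 0.0088 -0.0031  0.0003]
```

Move back behind the plate, shut the fingers, and look.

Request:
step_arm:
  targets: "60 -1 0 0 0 0;120 -2 0 0 0 0;160 -3 0 0 0 0;160 -3 0 0 0 0;160 -3 0 0 0 0"
  grip: 0

```text
time_s: 8.7
eef_pos: [0.6664, 0.0787, 0.1219]
eef_rot: [-0.0, 0.891, 0.454, -0.001]
wrist_force: [-0.1, -0.1, 0.1]
opening: 0.0
```

```bash
python3 st.py; python3 - <<'E'
from bench import optics
from h import *
s=optics.camera("scene");crop(s["image"],160,90,90,120,6,"pics/g5.png")
s=optics.camera("top");crop(s["image"],270,120,130,100,6,"pics/g5t.png")
E
```

```text
8.7 pos [0.6664 0.0787 0.1219] F [-0.128  -0.1026  0.0733] op 0.0003032516325212372 q [-0.0587  0.4949  1.4293 -0.0005  1.2194  0.5702]
toolx yaw 0.942089524449658 zz [-0.002  -0.0004 -1.    ] reader xy [-0.2302 -0.004 ] Fpush -0.15826236874228466
```

View pics/g5.png

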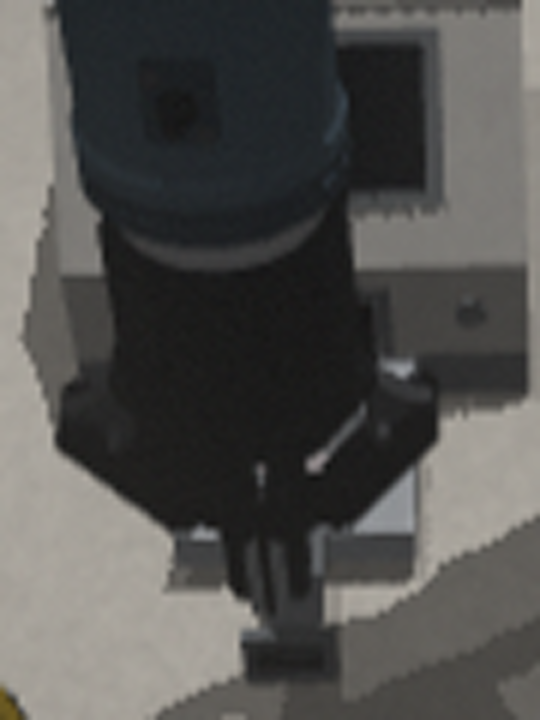

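View pics/g5t.png

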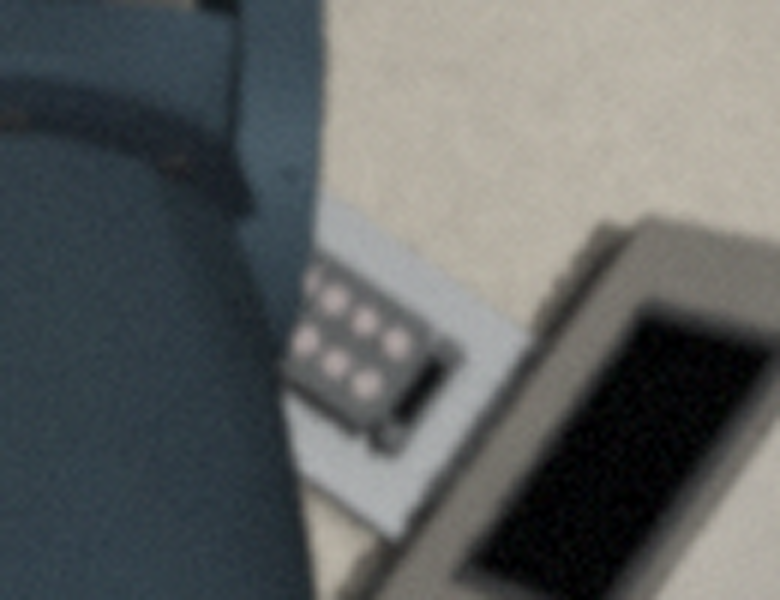

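```bash
python3 - <<'E'
from bench import optics
from h import *
np.set_printoptions(precision=4,suppress=True)
t=optics.camera("top");s=optics.camera("scene")
f=lambda c,U,V,x0,y0,z,k:plane(c,(U+.5)/k-.5+x0,(V+.5)/k-.5+y0,z)
for p in[(462,352),(398,447)]: print("nose",toR(f(t,*p,270,120,.052,6)))
for p in[(245,650),(338,655)]: print("plate rear top",toR(f(s,*p,160,90,.058,6)))
for p in[(330,295),(365,320),(398,340),(335,362),(368,382)]: print("cap",toR(f(t,*p,270,120,.053,6)))
E
```

```text
nose [-0.0238  0.0211]
nose [-0.0226 -0.0244]
plate rear top [-0.1967  0.0138]
plate rear top [-0.2006 -0.0215]
cap [-0.0782  0.0089]
cap [-0.0615  0.0089]
cap [-0.0466  0.01  ]
cap [-0.0614 -0.0117]
cap [-0.0466 -0.0105]
```

Request:
step_arm:
  targets: "0 2 50 0 0 0;0 2 75 0 0 0;0 2 82 0 0 0;0 2 82 0 0 0;0 2 82 0 0 0"

```text
time_s: 9.52
eef_pos: [0.6702, 0.0776, 0.0428]
eef_rot: [0.001, 0.891, 0.454, 0.001]
wrist_force: [-0.2, -0.2, 0.7]
opening: -0.001
```

```bash
python3 st.py
```

```text
9.525 pos [0.6702 0.0776 0.0428] F [-0.159  -0.1725  0.7305] op -0.001445675256017677 q [-0.0602  0.5982  1.4534  0.      1.087   0.569 ]
toolx yaw 0.9415961411632716 zz [ 0.0029 -0.0002 -1.    ] reader xy [-0.2316 -0.0003] Fpush -0.2330093307565269
```

Request:
step_arm:
  targets: "-8 0 2 0 0 0;-14 0 3 0 0 0;-18 0 3 0 0 0;-22 0 3 0 0 0;-26 0 3 0 0 0;-30 0 3 0 0 0;-35 0 3 0 0 0;-40 0 3 0 0 0"

```text
time_s: 10.52
eef_pos: [0.6453, 0.0454, 0.0379]
eef_rot: [-0.0, 0.891, 0.454, 0.0]
wrist_force: [1.0, 0.9, -0.0]
opening: -0.002
```

```bash
python3 st.py; python3 - <<'E'
from bench import optics
from h import *
np.set_printoptions(precision=4,suppress=True)
s=optics.camera("scene");crop(s["image"],160,90,90,120,6,"pics/g6.png")
t=optics.camera("top");crop(t["image"],270,120,130,100,6,"pics/g6t.png")
E
```

```text
10.525 pos [0.6453 0.0454 0.0379] F [ 0.9605  0.8989 -0.0499] op -0.0018806404136342341 q [-0.113   0.5557  1.5326  0.0002  1.0531  0.5159]
toolx yaw 0.9418330067111371 zz [ 0.0002  0.0001 -1.    ] reader xy [-0.1909 -0.0014] Fpush 1.2920247262282887
```

View pics/g6.png

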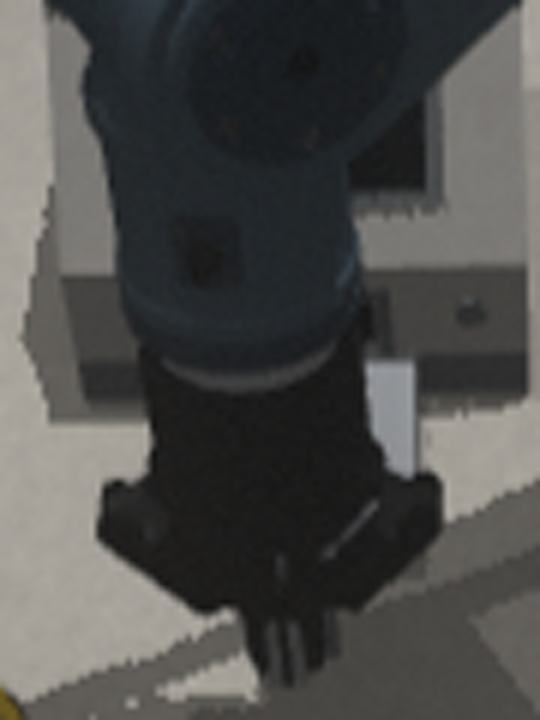

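View pics/g6t.png

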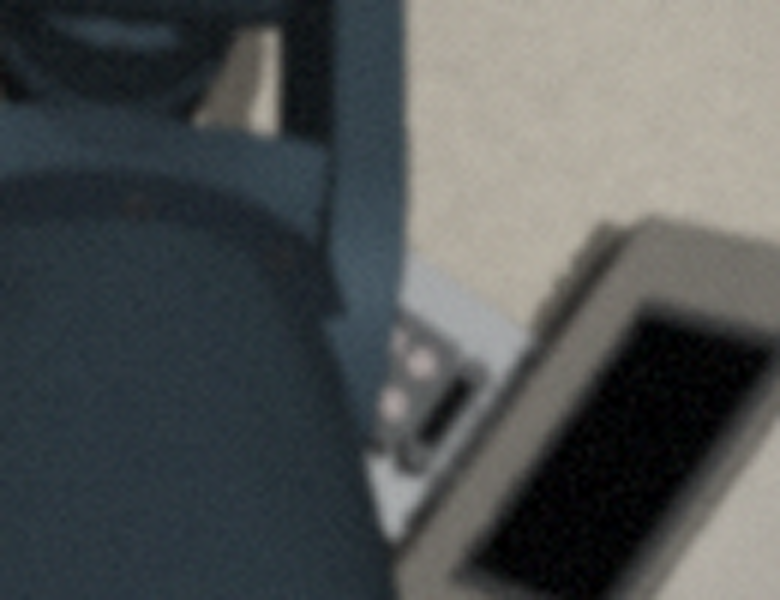

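Request:
step_arm:
  targets: "-4 0 0 0 0 0;-8 0 0 0 0 0;-12 0 0 0 0 0;-16 0 0 0 0 0;-20 0 0 0 0 0;-24 0 0 0 0 0;-28 0 0 0 0 0;-32 0 0 0 0 0"

```text
time_s: 11.62
eef_pos: [0.6272, 0.0202, 0.0383]
eef_rot: [-0.0, 0.891, 0.454, 0.001]
wrist_force: [3.1, 5.1, 0.3]
opening: -0.002
```

```bash
python3 st.py
```

```text
11.625 pos [0.6272 0.0202 0.0383] F [3.0898 5.1418 0.2597] op -0.0017839740425738418 q [-0.1572  0.5192  1.5886  0.0015  1.0321  0.4709]
toolx yaw 0.9418611667880935 zz [ 0.0019  0.001  -1.    ] reader xy [-0.1599 -0.0012] Fpush 5.975520294676596
```

Request:
step_arm:
  targets: "-4 0 0 0 0 0;-8 0 0 0 0 0;-12 0 0 0 0 0;-16 0 0 0 0 0;-20 0 0 0 0 0;-24 0 0 0 0 0"

```text
time_s: 12.38
eef_pos: [0.6123, -0.0, 0.0379]
eef_rot: [0.0, 0.891, 0.454, 0.0]
wrist_force: [2.3, 2.9, 0.2]
opening: -0.003
```

```bash
python3 st.py
```

```text
12.375 pos [ 0.6123 -0.      0.0379] F [2.3478 2.9317 0.1734] op -0.0026468867174466843 q [-0.1936  0.4933  1.6292 -0.      1.019   0.4355]
toolx yaw 0.9416765406149048 zz [ 0.0001 -0.     -1.    ] reader xy [-0.1347 -0.0014] Fpush 3.7519546776302652
```

Request:
step_arm:
  targets: "-3 0 0 0 0 0;-6 0 0 0 0 0;-9 0 0 0 0 0;-12 0 0 0 0 0;-15 0 0 0 0 0;-18 0 0 0 0 0;-21 0 0 0 0 0;-24 0 0 0 0 0"

```text
time_s: 13.38
eef_pos: [0.5985, -0.019, 0.038]
eef_rot: [-0.0, 0.891, 0.454, 0.0]
wrist_force: [4.5, 5.5, -0.8]
opening: 0.001
```

```bash
python3 st.py;python3 - <<'E'
from bench import optics
from h import *
s=optics.camera("scene");crop(s["image"],160,70,100,130,5,"pics/g7.png")
t=optics.camera("top");crop(t["image"],270,120,130,100,6,"pics/g7t.png")
E
```

```text
13.375 pos [ 0.5985 -0.019   0.038 ] F [ 4.482   5.4827 -0.7698] op 0.0007324679610853878 q [-0.2302  0.4687  1.6666  0.0007  1.0057  0.3986]
toolx yaw 0.9416563223702262 zz [ 0.0008  0.0005 -1.    ] reader xy [-0.1112 -0.0013] Fpush 7.07039999870035
```

View pics/g7.png

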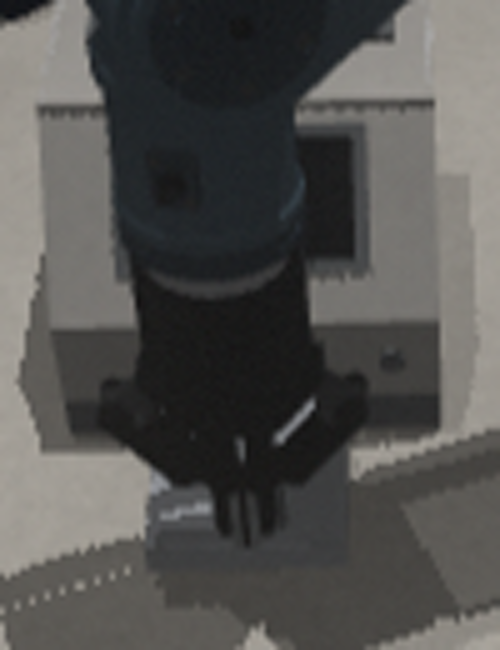

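Request:
step_arm:
  targets: "-3 0 0 0 0 0;-6 0 0 0 0 0;-9 0 0 0 0 0;-12 0 0 0 0 0;-15 0 0 0 0 0;-18 0 0 0 0 0"

```text
time_s: 14.22
eef_pos: [0.5876, -0.0339, 0.0379]
eef_rot: [0.0, 0.891, 0.454, 0.0]
wrist_force: [3.5, 4.3, 1.0]
opening: 0.001
```

```bash
python3 st.py
```

```text
14.225 pos [ 0.5876 -0.0339  0.0379] F [3.4921 4.3116 0.9889] op 0.001277815132655197 q [-0.2591  0.4508  1.6936  0.      0.9972  0.3699]
toolx yaw 0.9417662822845365 zz [ 0.  0. -1.] reader xy [-0.0928 -0.0014] Fpush 5.541018119927495
```

Request:
step_arm:
  targets: "-2 0 0 0 0 0;-4 0 0 0 0 0;-6 0 0 0 0 0;-8 0 0 0 0 0;-10 0 0 0 0 0;-12 0 0 0 0 0;-14 0 0 0 0 0"

```text
time_s: 15.1
eef_pos: [0.5794, -0.0451, 0.0379]
eef_rot: [0.0, 0.891, 0.454, 0.0]
wrist_force: [3.6, 4.6, 1.5]
opening: 0.004
```

Request:
step_arm:
  targets: "-1.5 0 0 0 0 0;-3 0 0 0 0 0;-4.5 0 0 0 0 0;-6 0 0 0 0 0"

```text
time_s: 15.6
eef_pos: [0.5759, -0.05, 0.0379]
eef_rot: [-0.0, 0.891, 0.454, 0.0]
wrist_force: [3.5, 4.4, 1.4]
opening: -0.002
```

```bash
python3 st.py
```

```text
15.6 pos [ 0.5759 -0.05    0.0379] F [3.491  4.3806 1.3637] op -0.0015992356369468055 q [-0.2918  0.4319  1.7217  0.      0.988   0.3372]
toolx yaw 0.9417850260231767 zz [ 0.  0. -1.] reader xy [-0.0729 -0.0014] Fpush 5.5961677841750275
```

Request:
step_arm:
  targets: "-1.5 0 0 0 0 0;-3 0 0 0 0 0;-4.5 0 0 0 0 0;-6 0 0 0 0 0"

```text
time_s: 16.1
eef_pos: [0.5719, -0.0551, 0.0377]
eef_rot: [-0.0, 0.891, 0.454, -0.001]
wrist_force: [1.6, 2.2, 1.3]
opening: -0.002
```

Request:
step_arm:
  targets: "-1 0 0 0 0 0;-2 0 0 0 0 0;-3 0 0 0 0 0"

```text
time_s: 16.48
eef_pos: [0.5704, -0.0573, 0.0377]
eef_rot: [-0.0, 0.891, 0.454, -0.0]
wrist_force: [1.4, 1.2, 1.3]
opening: 0.001
```

Request:
step_arm:
  targets: "-1 0 0 0 0 0;-2 0 0 0 0 0;-3 0 0 0 0 0"

```text
time_s: 16.85
eef_pos: [0.5687, -0.0597, 0.0378]
eef_rot: [-0.0, 0.891, 0.454, -0.0]
wrist_force: [1.1, 0.8, 0.1]
opening: -0.001
```

Request:
step_arm:
  targets: "-1 0 0 0 0 0;-2 0 0 0 0 0;-3 0 0 0 0 0"

```text
time_s: 17.23
eef_pos: [0.5672, -0.0619, 0.0379]
eef_rot: [-0.0, 0.891, 0.454, 0.0]
wrist_force: [2.5, 3.0, -2.0]
opening: 0.002
```

Request:
step_arm:
  targets: "-1 0 0 0 0 0;-2 0 0 0 0 0;-3 0 0 0 0 0"

```text
time_s: 17.6
eef_pos: [0.566, -0.0639, 0.0382]
eef_rot: [0.0, 0.891, 0.454, 0.001]
wrist_force: [4.6, 6.1, -0.1]
opening: 0.001
```

Request:
step_arm:
  targets: "-1 0 0 0 0 0;-2 0 0 0 0 0"

```text
time_s: 17.85
eef_pos: [0.5651, -0.0653, 0.0383]
eef_rot: [0.0, 0.891, 0.454, 0.001]
wrist_force: [5.2, 6.8, -0.6]
opening: 0.001
```

```bash
python3 st.py
```

```text
17.85 pos [ 0.5651 -0.0653  0.0383] F [ 5.2056  6.7744 -0.5828] op 0.000515523923874586 q [-0.3245  0.4136  1.7476  0.0019  0.9787  0.3034]
toolx yaw 0.9417981296418162 zz [ 0.0021  0.0009 -1.    ] reader xy [-0.0542 -0.0011] Fpush 8.54058751348509
```

Request:
step_arm:
  targets: "-1 0 0 0 0 0;-2 0 0 0 0 0"

```text
time_s: 18.1
eef_pos: [0.5637, -0.067, 0.0382]
eef_rot: [-0.0, 0.891, 0.454, 0.001]
wrist_force: [3.6, 5.0, -0.9]
opening: -0.0
```

Request:
step_arm:
  targets: "-1 0 0 0 0 0;-2 0 0 0 0 0"

```text
time_s: 18.35
eef_pos: [0.562, -0.0692, 0.038]
eef_rot: [0.0, 0.891, 0.454, 0.0]
wrist_force: [3.0, 2.8, -0.3]
opening: 0.001
```

```bash
python3 st.py
```

```text
18.35 pos [ 0.562  -0.0692  0.038 ] F [ 2.9883  2.7552 -0.3372] op 0.0006698395727758552 q [-0.3322  0.4102  1.7533  0.0002  0.9776  0.2965]
toolx yaw 0.9420093397199942 zz [ 0.0005 -0.     -1.    ] reader xy [-0.0492 -0.0013] Fpush 3.9862279997853793
```

Request:
step_arm:
  targets: "-1 0 0 0 0 0;-1 0 0 0 0 0"

```text
time_s: 18.6
eef_pos: [0.5613, -0.0702, 0.038]
eef_rot: [0.0, 0.891, 0.454, 0.0]
wrist_force: [2.2, 3.0, -0.1]
opening: -0.001
```

Request:
step_arm:
  targets: "-1 0 0 0 0 0;-1 0 0 0 0 0"

```text
time_s: 18.85
eef_pos: [0.5607, -0.071, 0.038]
eef_rot: [0.0, 0.891, 0.454, 0.0]
wrist_force: [3.5, 3.1, -0.2]
opening: 0.004
```

Request:
step_arm:
  targets: "-1 0 0 0 0 0;-1 0 0 0 0 0"

```text
time_s: 19.1
eef_pos: [0.5601, -0.0719, 0.0379]
eef_rot: [0.0, 0.891, 0.454, -0.0]
wrist_force: [3.0, 3.3, -0.3]
opening: -0.002
```

Request:
step_arm:
  targets: "-1 0 0 0 0 0;-1 0 0 0 0 0"

```text
time_s: 19.35
eef_pos: [0.5593, -0.0727, 0.0379]
eef_rot: [0.0, 0.891, 0.454, -0.0]
wrist_force: [1.7, 2.6, -0.5]
opening: 0.002
```

Request:
step_arm:
  targets: "-0.7 0 0 0 0 0;-0.7 0 0 0 0 0"

```text
time_s: 19.6
eef_pos: [0.5592, -0.0731, 0.038]
eef_rot: [0.0, 0.891, 0.454, 0.0]
wrist_force: [3.0, 3.1, -0.4]
opening: -0.004
```

```bash
python3 st.py
```

```text
19.6 pos [ 0.5592 -0.0731  0.038 ] F [ 3.0411  3.1304 -0.3642] op -0.004313622500132826 q [-0.3405  0.4062  1.7593  0.0002  0.9758  0.2885]
toolx yaw 0.9417632880926401 zz [ 0.0004  0.     -1.    ] reader xy [-0.0444 -0.0013] Fpush 4.320570785840347
```

Request:
step_arm:
  targets: "-0.7 0 0 0 0 0;-0.7 0 0 0 0 0"

```text
time_s: 19.85
eef_pos: [0.5592, -0.0732, 0.0381]
eef_rot: [0.0, 0.891, 0.454, 0.001]
wrist_force: [5.4, 4.6, -0.7]
opening: 0.003
```

Request:
step_arm:
  targets: "-0.7 0 0 0 0 0;-0.7 0 0 0 0 0"

```text
time_s: 20.1
eef_pos: [0.5593, -0.0734, 0.0383]
eef_rot: [0.0, 0.891, 0.454, 0.001]
wrist_force: [7.4, 7.2, -0.1]
opening: -0.002
```

Request:
step_arm:
  targets: "-0.7 0 0 0 0 0;-0.7 0 0 0 0 0"

```text
time_s: 20.35
eef_pos: [0.5594, -0.0736, 0.0385]
eef_rot: [0.0, 0.891, 0.454, 0.002]
wrist_force: [7.5, 8.8, 0.0]
opening: -0.002
```

```bash
python3 st.py
```

```text
20.35 pos [ 0.5594 -0.0736  0.0385] F [7.5392 8.8212 0.0122] op -0.002002774940138199 q [-0.3426  0.4041  1.7609  0.0032  0.9739  0.2848]
toolx yaw 0.9416523209496849 zz [ 0.0034  0.0016 -1.    ] reader xy [-0.0442 -0.0009] Fpush 11.56876233199274
```

Request:
step_arm:
  targets: "-0.4 0 0 0 0 0;-0.4 0 0 0 0 0"

```text
time_s: 20.6
eef_pos: [0.5595, -0.0736, 0.0386]
eef_rot: [0.0, 0.891, 0.454, 0.002]
wrist_force: [8.4, 9.4, -0.7]
opening: -0.001
```

```bash
python3 st.py
```

```text
20.6 pos [ 0.5595 -0.0736  0.0386] F [ 8.4323  9.3888 -0.6521] op -0.0010213792504929894 q [-0.343   0.4037  1.7612  0.0038  0.9735  0.2841]
toolx yaw 0.9416192005171431 zz [ 0.0041  0.0018 -1.    ] reader xy [-0.0441 -0.0008] Fpush 12.553250969177224
```

Hard stop: the force climbs to 12.6 N without any movement. Back off, then raise.

Request:
step_arm:
  targets: "2 0 0 0 0 0;6 0 0 0 0 0;20 0 0 0 0 0;60 0 0 0 0 0;100 0 -10 0 0 0;130 0 -60 0 0 0;150 0 -110 0 0 0;170 0 -150 0 0 0"

```text
time_s: 21.6
eef_pos: [0.6583, 0.0636, 0.19]
eef_rot: [0.0, 0.891, 0.454, 0.0]
wrist_force: [0.4, 0.2, -0.0]
opening: 0.0
```

Request:
step_arm:
  targets: "60 0 -50 0 0 0;120 0 -60 0 0 0;120 60 -60 0 0 0;120 120 -60 0 0 0;120 180 -60 0 0 0;120 200 -60 0 0 0"

```text
time_s: 22.35
eef_pos: [0.891, 0.0385, 0.2439]
eef_rot: [-0.001, 0.892, 0.452, -0.002]
wrist_force: [0.2, -0.5, -0.0]
opening: -0.002
```

```bash
python3 st.py;python3 - <<'E'
from bench import optics
from h import *
s=optics.camera("scene");crop(s["image"],160,70,100,130,5,"pics/g8.png");cv2.imwrite("pics/s8.png",s["image"][:,:,::-1])
t=optics.camera("top");crop(t["image"],270,120,130,100,6,"pics/g8t.png")
E
```

```text
22.35 pos [0.891  0.0385 0.2439] F [ 0.1658 -0.5223 -0.0114] op -0.0018702353970312384 q [-0.0888  0.9791  0.4175 -0.0011  1.7487  0.5435]
toolx yaw 0.9382893383160852 zz [-0.0038 -0.0008 -1.    ] reader xy [-0.3299  0.2012] Fpush -0.3247265100071203
```

View pics/g8.png

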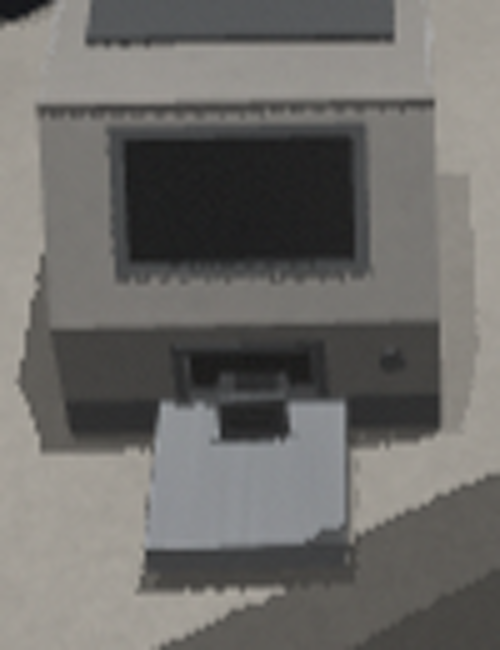

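View pics/g8t.png

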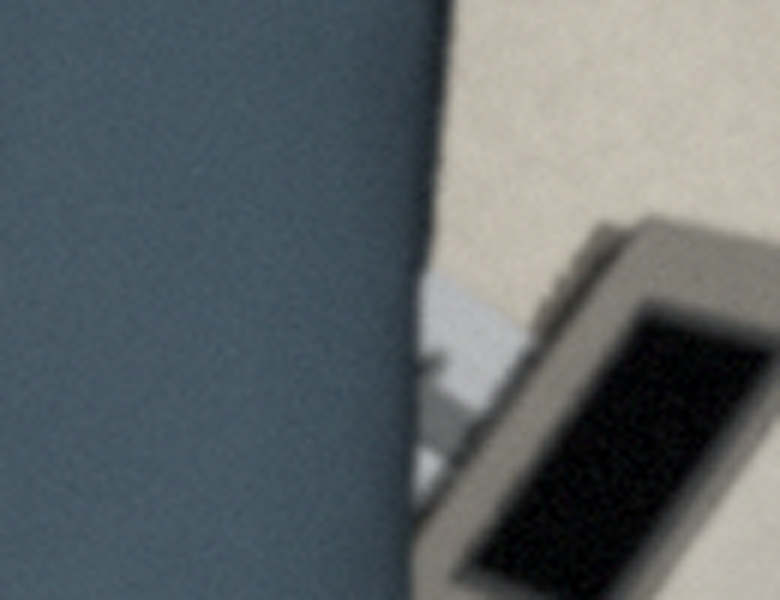

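View pics/s8.png

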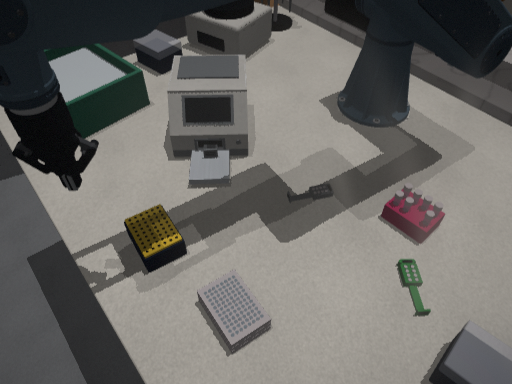

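```bash
python3 - <<'E'
from bench import optics
from h import *
s=optics.camera("scene")
for U,V,z in[(222,402,.058),(288,402,.058),(222,440,.030),(290,438,.030)]:
    print(toR(plane(s,(U+.5)/5-.5+160,(V+.5)/5-.5+70,z)))
crop(s["image"],185,132,50,30,14,"pics/f8.png")
E
```

```text
[-0.03343192  0.01330524]
[-0.03463209 -0.02032885]
[-0.03162314  0.01593614]
[-0.03136989 -0.01940905]
```

View pics/f8.png

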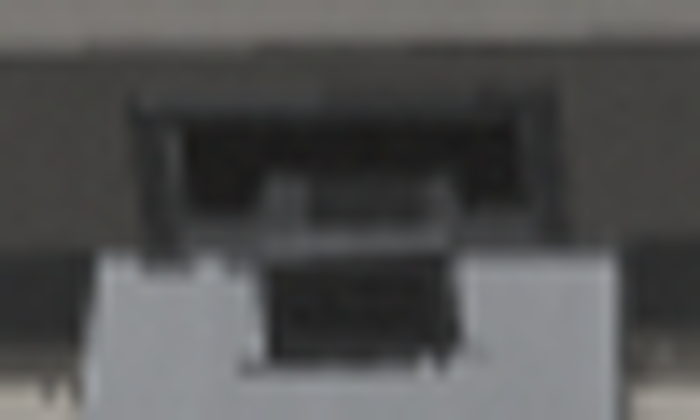

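```bash
python3 -c "
from bench import ticket
print(ticket.hand_in())"
```

```text
the job is handed in; nothing more can be done
None
```

The cartridge is loaded and the job is handed in at about 22 s; `hand_in` reports no verdict. I gripped the larger grey cartridge across its width, set it on the ledge nose to the flap, and pushed the thumb plate with shut fingers until it stopped.

- **Push forces:** I read these at the end of each move, so brief peaks in between went unseen. They were about 4–7 N through the flap and dock mouth, then less once the flap dropped. The catch read about 8.5 N, then about 4 N. At the stop it rose to 12.6 N with no further movement.
- **Seating:** the catch began and ended about 16 and 6 mm before the place where it stopped, which matches the description. After I backed off, the plate's rear face measured about 33 mm in front of the panel, matching where the fingers stopped. That puts the cartridge's centre about 97 mm behind the panel.
- **Final picture:** the flap looks shut and the robot touches nothing. The bystanders look unmoved in the last scene view, though I did not measure them.
- **Not confirmed:** the seat switch cannot be read, so home is judged from force and position only. The two cameras disagreed by 3–4 mm on the first positions, so I averaged them.

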